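Seat a guide pin against the stop of a V-groove gauge

TASK

Load the longer of the two headed guide pins into the V-groove gauge: lay it in both V supports with its nose towards the end stop and still short of the bridge, and let go of it there. Then take it afresh, best by its head, and slide it gently along the groove, under the bridge, until its nose touches the end stop, and leave it there. Leave the shorter pin, the bottle and the brass housing where they are.

Things in the scene. Friction and masses are not known exactly. Their poses are not given: they have to be found in the camera images.
- pin_long: The longer steel pin, to be loaded: 212 mm over all, 0.08 to 0.17 kg. Shaft diameter 14; light knurled head diameter 22, 22 long; at the other end a nose of diameter 8, 6 long. Origin on its axis, halfway along; x axis runs from head to nose (nose tip x = +106, head x = -106 to -84); balances near x = +6. Starts level in cradle_a, axis 40 mm above the bench, up to 6 mm along from the cradle's middle.
- pin_long_nose (a point): Centre of the end face of the longer pin's nose (the face that must touch the end stop); axes as the pin's.
- pin_short: The shorter steel pin, a bystander: the same shaft, head and nose, but only 152 mm long. Origin halfway along, x axis from head to nose. Lies in the other cradle.
- cradle_a: Grey plastic cradle fixed to the bench: base 150 x 50 mm, 8 thick, with two V supports, each 16 long and 36 wide, tops at z = 44, centred at x = -50 and +60; between them the pin is free for fingers. Holds the longer pin, nose to +x. Origin under the base's middle. The two cradles swap places between starts.
- cradle_b: The same cradle with the shorter pin.
- fixture: V-groove gauge fixed to the bench; dark steel base 205 x 84 mm, 10 thick (x = -94 to +111). Origin on the bench under the groove; x axis along the groove towards the end stop. A seated 14 mm pin has its axis at y = 0, z = 45. Two aluminium V supports, 40 wide, tops at z = 50: rear one x = -87 to -57, front one x = +15 to +90. Pin home: its head is at x = -122 to -100, clear behind the rear V.
- groove_gap (a point): Point on the groove axis (fixture x = -21, z = 45) in the middle of the open gap between the two V supports, 72 mm long (x = -57 to +15), where fingers can straddle the pin; the base lies 35 mm below.
- bridge (a point): Underside of the dark steel bridge over the front V, on the middle line (fixture x = +67.5, z = 57). The bridge covers x = +55 to +80, is 56 wide, its top at z = 67 (screw heads to 70); a pin in the groove passes under it with 5 mm to spare.
- end_stop: The end stop: upright steel plate 12 mm thick and 46 wide across the end of the groove, its face at fixture x = +90, top at z = 66. Fixed; does not give.
- stop_face (a point): Point on the end stop's face, on the groove's axis (fixture x = +90, y = 0, z = 45 mm); axes as the fixture's. The nose's end face centre lies here when the pin is home.
- bottle: Small closed blue plastic bottle, 38 mm diameter, 85 high; bystander. Origin under its middle.
- housing: Small brass housing: 34 mm square and 16 high with a round boss on top, 34 high over all; bystander. Origin under its middle.
Mind the look-alikes: they are no part of the job. What is shaped like the pin_long but brown is not meant.

How it is judged:
By the outcome, as a careful person would: the job done as asked, in the order asked, and still so for the second after the job is handed in, with the robot touching nothing.
It also fails if it takes over 48 s, if anything falls off the work surface, if the arm or the gripper's body presses on something with over 40 N, if the wrist force passes 120 N, or if a joint passes its speed limit or range.

ROBOT

A 6-joint arm with a two-finger parallel gripper is mounted at the origin on the work surface. World frame = base frame: x ahead of the robot, y to its left, z up, the work surface at z = 0. Lengths are in m, angles in rad, forces in N, time in s.
With the tool pointing down it reaches from about 0.35 to 0.975 m from the base axis. Payload 4.9 kg.
Tool frame: the origin (TCP) lies at the very end of the fingers, on their centre line; the grasp point (between the pads) lies 19 mm behind it; z points along the fingers, y is the line along which they close (so a half turn about z gives the same grasp; the last joint's range is limited). The gripper opens to 85 mm and grips with 20 to 120 N. Pads are 22 mm wide; open, the fingers measure 114 mm over their backs; the gripper's body (76 mm by 85 mm) begins 54 mm behind the grasp point. The pads swing forward as they close: fully open they stand 13 mm farther back than shut.
Start: joints at [1.221, 0.053, 1.613, -0, 1.476, -0.119], TCP at [0.143, 0.608, 0.231] pointing down, gripper open.
Joint ranges: [-3.01, 3.01], [-1.01, 2.22], [0.06, 2.58], [-1.02, 4.17], [0.09, 2.62], [-3.14, 3.14]. Speed limits (rad/s): [2.57, 2.57, 3.14, 3.14, 3.14, 3.14].

INTERFACE

Orientations are given as a unit quaternion [w, x, y, z].
In Python, from plant import manip gives the robot as it stands.
- The arm moves only by the tool move_arm, never from a script. Its argument "plan" is a list that holds one entry, the list of rows, each a list of 7 numbers: the shift along the tool's x, y, z as a fraction of full scale, then the turn, a rotation vector about the tool's x, y, z as a fraction of full scale, then the closure, from 0 (fully open) to 1 (shut). In form: [[[dx, dy, dz, wx, wy, wz, fingers], ...]]. A call has exactly 10 rows; each row shifts and turns the commanded pose from where the row before left it, along the tool's axes as they then stand; what a row does not reach is not made up. Full scale, the value 1, is 0.12 m for a shift and 0.15 rad for a turn. A row lasts 1/8 s, in which the tool goes at most 62.5 mm and 10.7 degrees, less where a joint would pass 70% of its speed; a pose out of reach is approached as far as the arm can. A call with a number of a shift or a turn outside -1 to 1 is refused whole. A call with a gripper value outside its range is refused whole. The fingers move at their own pace and stop on an object; the grip force is fixed at half the most. Time passes only in rows, so rows that do not move let the fingers close, or fill a call up. It gives the time, the measured TCP pose, the force, the opening and the grip force at its end, in the units of the state.
- manip.state(): the state, without advancing time (a new reading comes with each control period).
- manip.grab_frame(name): name is "scene" or "top" or "wrist"; returns a dict with "pixels" (420x560x3 uint8, blue, green, red), "depth" (420x560 float32, m along the optical axis (not along the pixel's ray), 0 where there is no reading), "vfov" (degrees; the focal length in pixels is half the picture's height over the tangent of half this angle, whatever the lens; pixels are square), "cx", "cy" (the principal point, pixels), "dist_coeffs" ([k1, k2, p1, p2, k3] as OpenCV has them; the pictures are not rectified), "view" (4x4, takes a point from world to camera coordinates). Camera axes: x right, y down, z forward; pixel columns grow to the right and rows downward; lengths in m; the calibration is good to about 2 mm. A picture is of the moment at which its call begins.
- manip.job_done(): hands the job in; it is judged then, once.
The state is a dict: "time": time; "joint_pos": joint angles; "joint_vel": joint speeds; "joint_efforts": joint torques, N m; "tool_pos": TCP position; "tool_rot": TCP orientation; "contact_force": force on the tool from outside, world axes, zero at the start; "ft_torque": the same for the moment, N m; "gripper_width": opening from 0.0 (shut) to 1.0 (fully open); "grasp_force": force on a finger pad.
Only numpy, scipy, OpenCV 4.12 (cv2) and the standard library are available. Lean on these libraries where they do the work, as an engineer would, in place of code of your own. Each camera call takes 0.05 s, during which the arm holds its last target. There are 200 camera calls.

## Working session

There is one attempt and no reset: what is moved stays moved. The work goes in short steps, Python scripts to look and compute and a tool call to move; the robot and the scene stay as the last step left them, time stands still between calls to the robot, and variables do not carry over. Pictures are saved under pics/ and viewed, at most 10 in all, crops included, and the job is handed in when it is done.

Besides the shell and the picture viewer there is one more tool, called after ">>>" as name(argument=value, ...), one argument or row to a line, values as JSON. move_arm: Moves the arm, as the interface text tells. Its arguments: {"type":"object","properties":{"plan":{"type":"array"}},"required":["plan"]}

```bash
mkdir -p pics; cat > h.py <<'E'
import numpy as np, cv2, pickle
from plant import manip
from scipy.spatial.transform import Rotation as R
def grab(n):
    f=manip.grab_frame(n); pickle.dump(f,open(n+'.pkl','wb')); return f
def load(n): return pickle.load(open(n+'.pkl','rb'))
def K(f):
    h=f['pixels'].shape[0]; F=h/2/np.tan(np.radians(f['vfov'])/2)
    return np.array([[F,0,f['cx']],[0,F,f['cy']],[0,0,1]])
def cloud(f):
    h,w=f['depth'].shape
    uv=np.stack(np.meshgrid(np.arange(w),np.arange(h)),-1).reshape(-1,1,2).astype(float)
    n=cv2.undistortPoints(uv,K(f),np.array(f['dist_coeffs'],float)).reshape(h,w,2)
    d=f['depth'][...,None]; P=np.concatenate([n*d,d],-1)
    V=np.array(f['view']); W=(P-V[:3,3])@V[:3,:3]
    W[f['depth']==0]=np.nan
    return W
def proj(f,P):
    V=np.array(f['view']); r,_=cv2.Rodrigues(V[:3,:3])
    return cv2.projectPoints(np.atleast_2d(P).astype(float),r,V[:3,3],K(f),np.array(f['dist_coeffs'],float))[0].reshape(-1,2)
E
python3 - <<'E'
from h import *
for n in('top','scene'):
    f=grab(n); cv2.imwrite(f'pics/{n}0.png',f['pixels'])
print(manip.state())
E
```

```text
{'time': 0.1, 'joint_pos': array([ 1.22099326e+00,  5.32502539e-02,  1.61412644e+00, -3.59123889e-05,
        1.47604246e+00, -1.19019907e-01]), 'joint_vel': array([ 0.00171818, -0.00017364, -0.00190207,  0.00062446,  0.00161625,
       -0.00023756]), 'joint_efforts': array([ 1.09224602e-04, -3.94896019e+01, -3.71364856e+01, -1.19386677e-04,
        3.84691855e-03,  1.62531006e-05]), 'tool_pos': array([0.14278966, 0.60789196, 0.23022921]), 'tool_rot': array([-1.94735947e-04,  1.15133921e-01,  9.93349559e-01, -8.92425621e-04]), 'contact_force': array([0.50805038, 0.61002096, 0.2141735 ]), 'ft_torque': array([ 0.03984665, -0.04046932,  0.03360278]), 'grasp_force': 0.0, 'gripper_width': 1.0009831551963582}
```

View pics/top0.png

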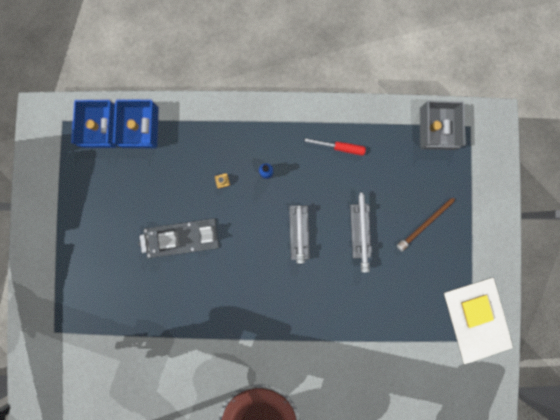

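View pics/scene0.png

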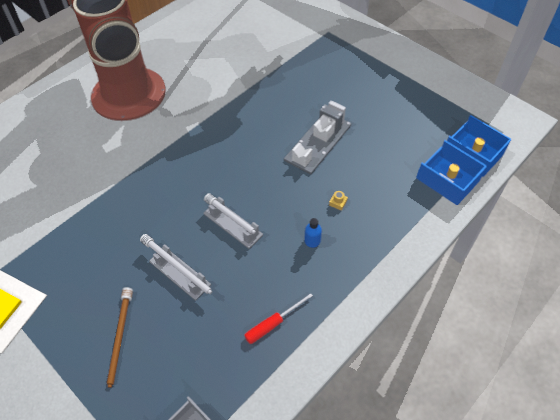

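Candidates in the top view are the long steel pin at (362,232), with its head at (365,268) and nose at (362,196), the short steel pin at (300,233), and the brown look-alike at (427,225). I choose the grey pin at (362,232). The gauge is at (180,238), with its end stop at the left (145,242). The bottle is at (265,171) and the housing at (222,181).

```bash
cat > m.py <<'E'
from h import *
def axis(W,mask,zlo,zhi):
    m=mask&(W[...,2]>zlo)&(W[...,2]<zhi); P=W[m]; c=P[:,:2].mean(0)
    u,s,v=np.linalg.svd(P[:,:2]-c); d=v[0]; t=(P[:,:2]-c)@d
    return P,c,d,t
E
python3 - <<'E'
from m import *
f=load('top'); W=cloud(f)
for n,(u0,u1,v0,v1),(a,b) in [('long',(345,385,185,280),(.040,.060)),('short',(285,318,198,270),(.04,.06)),('stop+bridge',(130,225,210,265),(.056,.08)),('Vs',(130,225,210,265),(.03,.08)),('base',(130,225,210,265),(.005,.08))]:
    m=np.zeros(W.shape[:2],bool); m[v0:v1,u0:u1]=1
    P,c,d,t=axis(W,m,a,b); print(n,len(P),c.round(4),d.round(4),t.min().round(4),t.max().round(4),(c+d*t.min()).round(4),(c+d*t.max()).round(4),'zmax',P[:,2].max().round(4))
    if n=='base': print(cv2.minAreaRect(P[:,:2].astype(np.float32)))
print(np.nanmedian(W[150:330,240:280,2]))
p=f['pixels']
a=cv2.resize(p[180:285,280:390],None,fx=4,fy=4,interpolation=cv2.INTER_CUBIC)
b=cv2.resize(p[205:275,130:230],None,fx=4,fy=4,interpolation=cv2.INTER_CUBIC)
o=np.zeros((420,840,3),np.uint8); o[:a.shape[0],:440]=a; o[:280,440:840]=b
o=cv2.resize(o,(800,400)); cv2.imwrite('pics/crop1.png',o)
E
```

```text
long 473 [ 0.5415 -0.2744] [-0.9982 -0.0597] -0.1122 0.0993 [ 0.6535 -0.2677] [ 0.4425 -0.2803] zmax 0.0538
short 351 [ 0.5362 -0.104 ] [-0.9995 -0.0325] -0.0792 0.0716 [ 0.6153 -0.1014] [ 0.4646 -0.1063] zmax 0.0521
stop+bridge 313 [0.5112 0.2939] [0.6449 0.7642] -0.0335 0.0325 [0.4896 0.2683] [0.5322 0.3187] zmax 0.0717
Vs 818 [0.5179 0.2515] [-0.1595  0.9872] -0.1191 0.0835 [0.5369 0.1339] [0.5046 0.3339] zmax 0.0717
base 2277 [0.5216 0.227 ] [-0.1494  0.9888] -0.1187 0.138 [0.5394 0.1096] [0.501  0.3634] zmax 0.0717
((0.5222457647323608, 0.23823487758636475), (0.26352357864379883, 0.1416734904050827), 89.94983673095703)
0.00023759195571561022
```

View pics/crop1.png

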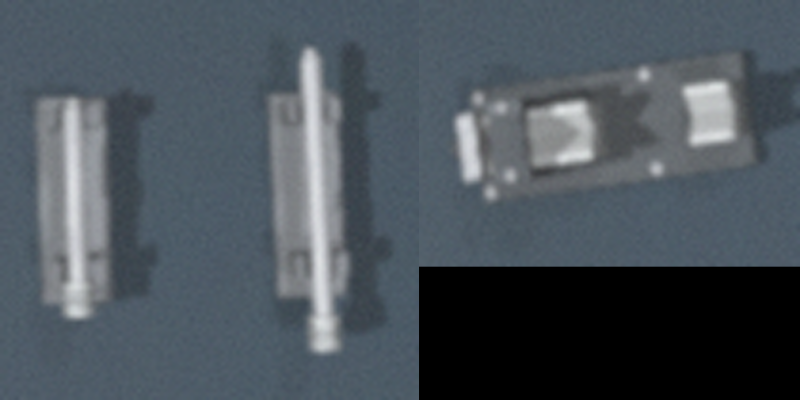

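The crop confirms it: the long pin is at right-of-left panel, with its nose at the top (310,50) and its head at the bottom (325,350). In the gauge, the stop is at the left, the bridge just right of it, and the rear V at (710,112). Next I'll check the wrist camera.

```bash
python3 - <<'E'
from h import *
f=grab('wrist'); V=np.array(f['view']); s=manip.state()
c=-V[:3,:3].T@V[:3,3]; T=R.from_quat(s['tool_rot'],scalar_first=True)
print('cam in tool',T.inv().apply(c-s['tool_pos']).round(4),'\n',(V[:3,:3]@T.as_matrix()).round(3),f['vfov'])
W=cloud(f);print(W[::100,::100].round(3)[...,:].reshape(-1,3)[:40:3])
cv2.imwrite('pics/w0.png',f['pixels'])
E
```

```text
cam in tool [ 0.0666 -0.0003 -0.1416] 
 [[ 0.001  1.     0.001]
 [-0.964  0.002 -0.265]
 [-0.265 -0.001  0.964]] 61.34075033941725
[[-0.096  0.386 -0.001]
 [-0.028  0.664 -0.002]
 [-0.011  0.348 -0.001]
 [ 0.06   0.644 -0.001]
 [ 0.085  0.303 -0.001]
 [ 0.16   0.622 -0.001]
 [ 0.197  0.25  -0.   ]
 [ 0.275  0.597 -0.   ]
 [ 0.12   0.551  0.311]
 [ 0.134  0.614  0.31 ]]
```

View pics/w0.png

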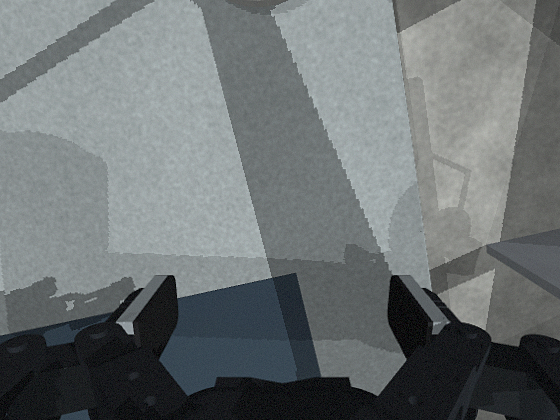

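The wrist view shows only bench and the open fingers at (150,310) and (420,310). The camera's up direction is tool +x. I'll fly over the gauge next.

```bash
cat > plan.py <<'E'
from h import *
def rel(target,yawx_deg,n=10,grip=0,p=None):
    "rows to reach TCP target with tool down, tool x at world yaw; straight line"
    s=manip.state(); p=s['tool_pos']; T=R.from_quat(s['tool_rot'],scalar_first=True)
    y=np.radians(yawx_deg); X=np.array([np.cos(y),np.sin(y),0]); Z=np.array([0,0,-1.]); 
    G=R.from_matrix(np.stack([X,np.cross(Z,X),Z],1))
    rv=(T.inv()*G).as_rotvec(); d=np.array(target)-p
    for i in range(n):
        Ti=T*R.from_rotvec(rv*i/n); sh=Ti.inv().apply(d/n)/0.12
        print((sh).round(3).tolist(),(rv/n/0.15).round(3).tolist(),grip)
E
python3 -c "
from plan import *
rel([.515,.21,.23],99)"
```

```text
[-0.378, -0.252, 0.001] [-0.001, 0.001, 0.789] 0
[-0.405, -0.206, 0.001] [-0.001, 0.001, 0.789] 0
[-0.426, -0.156, 0.0] [-0.001, 0.001, 0.789] 0
[-0.442, -0.105, 0.0] [-0.001, 0.001, 0.789] 0
[-0.451, -0.052, 0.0] [-0.001, 0.001, 0.789] 0
[-0.454, 0.002, 0.0] [-0.001, 0.001, 0.789] 0
[-0.451, 0.055, 0.0] [-0.001, 0.001, 0.789] 0
[-0.441, 0.108, 0.0] [-0.001, 0.001, 0.789] 0
[-0.425, 0.159, 0.0] [-0.001, 0.001, 0.789] 0
[-0.403, 0.208, 0.0] [-0.001, 0.001, 0.789] 0
```

>>> move_arm(
  plan=[
    [[-0.38,-0.25,0,0,0,0.79,0],[-0.405,-0.205,0,0,0,0.79,0],[-0.425,-0.155,0,0,0,0.79,0],[-0.44,-0.105,0,0,0,0.79,0],[-0.45,-0.05,0,0,0,0.79,0],[-0.455,0,0,0,0,0.79,0],[-0.45,0.055,0,0,0,0.79,0],[-0.44,0.11,0,0,0,0.79,0],[-0.425,0.16,0,0,0,0.79,0],[-0.4,0.21,0,0,0,0.79,0]],
  ],
)

```text
time: 1.4
tool_pos: [0.516, 0.21, 0.2311]
tool_rot: [-0.0, 0.652, 0.758, -0.0]
contact_force: [0.4, 0.1, 0.5]
gripper_width: 1.003
grasp_force: 0.0
```

```bash
cat > fx.py <<'E'
from m import *
def fixture(W,verbose=1):
    g=(abs(W[...,0]-.52)<.1)&(W[...,1]>.08)&(W[...,1]<.40)
    P=W[g&(W[...,2]>.005)&(W[...,2]<.08)]
    r=cv2.minAreaRect(P[:,:2].astype(np.float32)); 
    return P,r
E
python3 - <<'E'
from fx import *
f=grab('wrist'); W=cloud(f); P,r=fixture(W); print(r)
b=P[(P[:,2]<.014)]; r=cv2.minAreaRect(b[:,:2].astype(np.float32)); print('base',r)
# initial frame from yaw 98.8
for lo,hi,n in [(.046,.0525,'Vtops'),(.0625,.0685,'bridge/stop')]:
    q=P[(P[:,2]>lo)&(P[:,2]<hi)]; print(n,len(q),cv2.minAreaRect(q[:,:2].astype(np.float32)),np.median(q[:,2]))
im=f['pixels'].copy(); cv2.imwrite('pics/w1.png',im)
E
```

```text
((0.5221602320671082, 0.22979837656021118), (0.08439049124717712, 0.2074926197528839), 9.353170394897461)
base ((0.5223962664604187, 0.22836527228355408), (0.08439049124717712, 0.20458781719207764), 9.353170394897461)
Vtops 1783 ((0.5212218761444092, 0.23309221863746643), (0.043918825685977936, 0.20064043998718262), 9.027621269226074) 0.04887020505624139
bridge/stop 2930 ((0.5110493302345276, 0.2971818745136261), (0.05608446151018143, 0.04649478569626808), 9.716915130615234) 0.06583552931920968
```

View pics/w1.png

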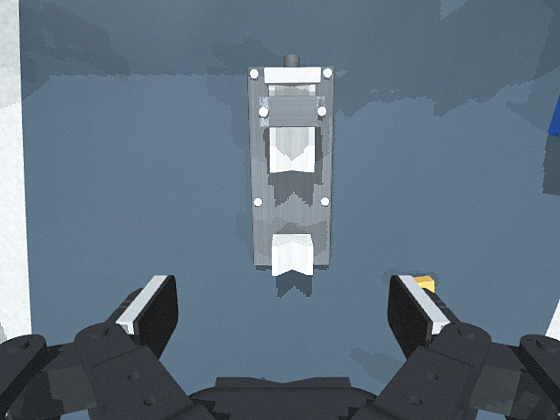

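The view shows the gauge clearly: stop at (293,75), bridge at (293,110), front V at (293,150), rear V at (293,253). Nothing is in the groove.

```bash
python3 - <<'E'
from plan import *; from fx import *
W=cloud(load('wrist')); P,_=fixture(W)
y=np.radians(99.4); X=np.array([np.cos(y),np.sin(y)]); Y=np.array([-X[1],X[0]]); o=np.array([.5237,.2203])
l=np.c_[(P[:,:2]-o)@X,(P[:,:2]-o)@Y,P[:,2]]*1e3
# lateral midpoint per x-slice
for n,a,b,z0,z1 in [('rearV',-85,-59,44,53),('frontV',20,50,44,53),('bridge',57,78,63,68),('stop',91,101,63,68),('base',-90,-60,5,14),('base',-50,10,5,14),('base',20,50,5,14),('base',82,88,5,14)]:
    q=l[(l[:,0]>a)&(l[:,0]<b)&(l[:,2]>z0)&(l[:,2]<z1)]
    print(n,len(q),np.percentile(q[:,1],[0.5,99.5]).round(1),(np.percentile(q[:,1],[.5,99.5]).mean()).round(2),q[:,2].mean().round(1))
for n,z0,z1,a,b in [('stop+bridge',63,68,40,120),('Vtop',45,52,-120,40),('base',7,13,-120,140)]:
    q=l[(l[:,2]>z0)&(l[:,2]<z1)&(abs(l[:,1])<22)&(l[:,0]>a)&(l[:,0]<b)]; print(n,np.percentile(q[:,0],[.3,99.7]).round(1),np.histogram(q[:,0],bins=np.arange(-100,120,5))[0].tolist())
rel([.573,-.27,.18],99-95.5)
E
```

```text
rearV 535 [-19.4  20. ] 0.34 48.0
frontV 786 [-20.   19.8] -0.09 47.9
bridge 1648 [-28.   27.6] -0.24 66.1
stop 739 [-22.9  22.7] -0.08 65.2
base 938 [-41.3  42. ] 0.34 9.2
base 4461 [-41.4  41.6] 0.07 9.2
base 1145 [-41.9  41.8] -0.01 9.1
base 205 [-41.4  41.4] 0.04 9.1
stop+bridge [ 54.9 100.9] [0, 0, 0, 0, 0, 0, 0, 0, 0, 0, 0, 0, 0, 0, 0, 0, 0, 0, 0, 0, 0, 0, 0, 0, 0, 0, 0, 0, 0, 0, 15, 331, 331, 308, 330, 326, 0, 80, 348, 361, 77, 0, 0]
Vtop [-87.1  39.8] [0, 0, 39, 94, 96, 90, 94, 94, 71, 0, 0, 0, 0, 0, 0, 0, 0, 0, 0, 0, 0, 0, 7, 114, 110, 118, 116, 115, 0, 0, 0, 0, 0, 0, 0, 0, 0, 0, 0, 0, 0, 0, 0]
base [-61.2 109.5] [0, 0, 0, 0, 0, 0, 1, 10, 132, 177, 190, 186, 183, 197, 184, 199, 192, 201, 201, 212, 207, 197, 10, 0, 0, 0, 2, 4, 5, 5, 5, 0, 0, 0, 0, 0, 1, 5, 0, 0, 0, 30, 0]
[-0.398, -0.013, 0.044] [0.003, 0.001, 1.102] 0
[-0.395, 0.053, 0.044] [0.003, 0.001, 1.102] 0
[-0.381, 0.117, 0.044] [0.003, 0.001, 1.102] 0
[-0.356, 0.178, 0.044] [0.003, 0.001, 1.102] 0
[-0.322, 0.235, 0.044] [0.003, 0.001, 1.102] 0
[-0.279, 0.285, 0.044] [0.003, 0.001, 1.102] 0
[-0.229, 0.327, 0.043] [0.003, 0.001, 1.102] 0
[-0.172, 0.36, 0.043] [0.003, 0.001, 1.102] 0
[-0.11, 0.383, 0.043] [0.003, 0.001, 1.102] 0
[-0.046, 0.396, 0.043] [0.003, 0.001, 1.102] 0
```

>>> move_arm(
  plan=[
    [[-0.4,-0.015,0.045,0,0,1,0],[-0.395,0.05,0.045,0,0,1,0],[-0.38,0.11,0.045,0,0,1,0],[-0.36,0.165,0.045,0,0,1,0],[-0.33,0.22,0.045,0,0,1,0],[-0.295,0.27,0.045,0,0,1,0],[-0.25,0.31,0.045,0,0,1,0],[-0.2,0.345,0.045,0,0,1,0],[-0.145,0.37,0.045,0,0,1,0],[-0.09,0.39,0.045,0,0,1,0]],
  ],
)

```text
time: 2.7
tool_pos: [0.5821, -0.2627, 0.1767]
tool_rot: [-0.0, 0.994, 0.11, -0.0]
contact_force: [0.9, 0.1, 0.8]
gripper_width: 0.997
grasp_force: 0.0
```

```bash
cat > pin.py <<'E'
from m import *
def pin(W,c0,yaw0,zlo,zhi,half=.13,lat=.016):
    "iteratively fit pin axis (xy) from the points above zlo; returns head end, nose end"
    c=np.array(c0); d=np.array([np.cos(np.radians(yaw0)),np.sin(np.radians(yaw0))])
    P=W[(W[...,2]>zlo)&(W[...,2]<zhi)]
    for i in range(5):
        n=np.array([-d[1],d[0]]); q=P[:,:2]-c; t=q@d; e=q@n
        k=(abs(e)<(lat if i==0 else .0085))&(abs(t)<half)
        a=np.polyfit(t[k],e[k],1)
        c=c+n*a[1]; d=d+n*a[0]; d/=np.linalg.norm(d)
    n=np.array([-d[1],d[0]]); q=P[:,:2]-c; t=q@d; e=q@n; k=(abs(e)<.012)&(abs(t)<half)
    wide=t[k&(abs(e)>.0085)]
    return c,d,np.percentile(t[k],[.2,99.8]),np.degrees(np.arctan2(d[1],d[0])),np.percentile(wide,[5,95]) if len(wide)>5 else None,P[k,2].max()
E
python3 - <<'E'
from plan import *; from pin import *
print(manip.state()['tool_pos'],manip.state()['tool_rot'])
f=grab('wrist'); W=cloud(f); cv2.imwrite('pics/w2.png',f['pixels'])
c,d,t,y,w,z=pin(W,[.548,-.274],3.4,.039,.06); print(c,y,t,'head',c+d*t[0],'nose',c+d*t[1],'wide',w,z)
E
```

```text
[ 0.58210848 -0.2626614   0.17674169] [-2.50454024e-04  9.93889147e-01  1.10382394e-01 -1.65896767e-04]
[ 0.54814847 -0.27646868] 3.4589381858877264 [-0.10460105  0.10656429] head [ 0.44373798 -0.2827796 ] nose [ 0.65451863 -0.27003932] wide [-0.10181254  0.06894032] 0.052456207332434626
```

View pics/w2.png

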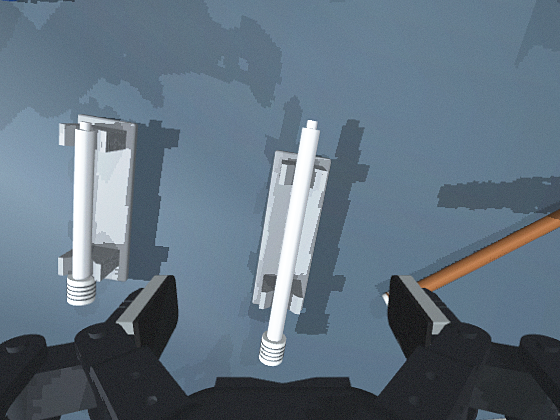

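The wrist view shows the long pin, nose at (312,125) and head at (270,350), lying free between its Vs at (300,165) and (280,285). The brown decoy is at the right, away from the fingers.

```bash
python3 - <<'E'
from plan import *
rel([.5742,-.2749,.10],3.46,2); f=load('top'); W=cloud(f); print(W[246,402],W[240,400])
E
```

```text
[-0.036, 0.02, 0.316] [0.011, 0.005, 0.512] 0
[-0.035, 0.024, 0.316] [0.011, 0.005, 0.512] 0
[ 0.51029974 -0.38757478  0.02353461] [ 0.52609976 -0.38896105  0.00081429]
```

>>> move_arm(
  plan=[
    [[-0.036,0.02,0.316,0.01,0.005,0.51,0],[-0.035,0.024,0.316,0.01,0.005,0.51,0],[0,0,0.26,0,0,0,0],[0,0,0.25,0,0,0,0],[0,0,0.15,0,0,0,0],[0,0,0,0,0,0,0],[0,0,0,0,0,0,0.6],[0,0,0,0,0,0,0.75],[0,0,0,0,0,0,1],[0,0,0,0,0,0,1]],
  ],
)

```text
time: 4.0
tool_pos: [0.576, -0.2736, 0.0251]
tool_rot: [0.005, 0.999, 0.037, 0.002]
contact_force: [-5.1, -12.0, 4.8]
gripper_width: 0.144
grasp_force: 37.4
```

```bash
python3 - <<'E'
from h import *
s=manip.state(); T=R.from_quat(s['tool_rot'],scalar_first=True).as_matrix(); print(s['tool_pos'].round(4),T.round(4).tolist(),s['gripper_width'],s['grasp_force'],s['contact_force'])
E
```

```text
[ 0.576  -0.2736  0.0251] [[0.9972, 0.0743, 0.0042], [0.0743, -0.9972, -0.0096], [0.0035, 0.0098, -0.9999]] 0.143590318034508 37.424418926239014 [ -5.06274134 -11.95862187   4.75364148]
```

>>> move_arm(
  plan=[
    [[0,0,0,0,0,0,1],[0,0.01,0,0,0,0,1],[0,0,-0.04,0,0,0,1],[0,0,-0.06,0,0,0,1],[0,0,-0.1,0,0,0,1],[0,0,-0.15,0,0,0,1],[0,0,-0.25,0,0,0,1],[0,0,-0.3,0,0,0,1],[0,0,-0.2,0,0,0,1],[0,0,-0.1,0,0,0,1]],
  ],
)

```text
time: 5.25
tool_pos: [0.5757, -0.2699, 0.1695]
tool_rot: [-0.0, 0.999, 0.037, 0.002]
contact_force: [1.0, 0.2, -2.0]
gripper_width: 0.14
grasp_force: 58.4
```

```bash
python3 - <<'E'
from plan import *; from pin import *
s=manip.state(); p=s['tool_pos'];print(s['grasp_force'],s['gripper_width'])
f=grab('wrist'); W=cloud(f); cv2.imwrite('pics/w3.png',f['pixels'])
T=R.from_quat(s['tool_rot'],scalar_first=True); L=T.inv().apply((W-p).reshape(-1,3)); L=L[~np.isnan(L[:,0])]*1e3
k=(abs(L[:,1])<14)&(L[:,2]>-45)&(L[:,2]<10)&(abs(L[:,0])<160)
q=L[k]; 
for a in range(-140,120,10):
    r=q[(q[:,0]>=a)&(q[:,0]<a+10)]
    if len(r): print(a,len(r),r[:,1].mean().round(1),np.percentile(r[:,2],5).round(1),r[:,0].min().round(1),r[:,0].max().round(1))
rel([.5286,.1895,.17],99.25,10)
E
```

```text
58.443676829338074 0.14044142447890523
-40 269 0.5 -21.8 -36.6 -30.0
-30 697 0.7 -22.0 -30.0 -20.0
-20 712 0.8 -22.5 -20.0 -10.0
-10 1183 0.7 -43.0 -10.0 -0.0
0 1430 -0.2 -42.3 0.0 10.0
10 2608 0.5 -43.3 10.0 20.0
20 951 0.8 -22.1 20.0 30.0
30 1025 0.7 -22.1 30.0 40.0
40 1091 0.8 -22.1 40.0 50.0
50 1143 0.8 -22.1 50.0 60.0
60 1244 0.9 -22.2 60.0 70.0
70 845 0.8 -21.9 70.0 79.2
[-0.011, -0.385, 0.0] [0.003, -0.003, -1.106] 0
[0.052, -0.382, 0.0] [0.003, -0.003, -1.106] 0
[0.115, -0.368, 0.0] [0.003, -0.003, -1.106] 0
[0.174, -0.344, 0.001] [0.003, -0.003, -1.106] 0
[0.228, -0.31, 0.001] [0.003, -0.003, -1.106] 0
[0.276, -0.268, 0.001] [0.003, -0.003, -1.106] 0
[0.317, -0.219, 0.001] [0.003, -0.003, -1.106] 0
[0.349, -0.164, 0.001] [0.003, -0.003, -1.106] 0
[0.371, -0.104, 0.0] [0.003, -0.003, -1.106] 0
[0.383, -0.041, 0.0] [0.003, -0.003, -1.106] 0
```

View pics/w3.png

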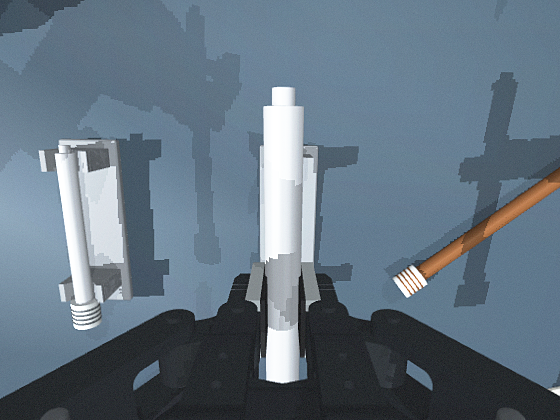

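The pin is held level, its nose at (285,95). In the tool frame, the nose tip is 79 mm ahead and the axis 15 mm behind the TCP. Next I'll carry it to the gauge.

>>> move_arm(
  plan=[
    [[-0.01,-0.385,0,0,0,-1,1],[0.05,-0.38,0,0,0,-1,1],[0.105,-0.37,0,0,0,-1,1],[0.16,-0.35,0,0,0,-1,1],[0.21,-0.32,0,0,0,-1,1],[0.26,-0.285,0,0,0,-1,1],[0.3,-0.24,0,0,0,-1,1],[0.33,-0.195,0,0,0,-1,1],[0.36,-0.14,0,0,0,-1,1],[0.375,-0.085,0,0,0,-1,1]],
  ],
)

```text
time: 6.55
tool_pos: [0.5338, 0.1914, 0.1666]
tool_rot: [-0.001, 0.705, 0.71, 0.001]
contact_force: [-0.0, 0.1, -1.5]
gripper_width: 0.142
grasp_force: 58.6
```

```bash
python3 -c "
from plan import *
rel([.528,.1894,.10],99.25,4,1)"
```

```text
[-0.005, -0.012, 0.139] [-0.001, -0.005, -0.257] 1
[-0.004, -0.012, 0.139] [-0.001, -0.005, -0.257] 1
[-0.003, -0.012, 0.139] [-0.001, -0.005, -0.257] 1
[-0.003, -0.013, 0.139] [-0.001, -0.005, -0.257] 1
```

>>> move_arm(
  plan=[
    [[-0.005,-0.012,0.14,0,-0.005,-0.26,1],[-0.004,-0.012,0.14,0,-0.005,-0.26,1],[-0.003,-0.012,0.14,0,-0.005,-0.26,1],[-0.003,-0.013,0.14,0,-0.005,-0.26,1],[0,0,0.1,0,0,0,1],[0,0,0.1,0,0,0,1],[0,0,0,0,0,0,1],[0,0,0,0,0,0,1],[0,0,0,0,0,0,1],[0,0,0,0,0,0,1]],
  ],
)

```text
time: 7.8
tool_pos: [0.5296, 0.1881, 0.0771]
tool_rot: [0.001, 0.649, 0.761, 0.001]
contact_force: [0.2, 0.1, -1.2]
gripper_width: 0.14
grasp_force: 58.6
```

```bash
cat > loc.py <<'E'
from pin import *
import sys
# in fixture frame (mm): tool pose, pin line, Vs, bridge in the same picture
y=np.radians(99.25); X=np.array([np.cos(y),np.sin(y)]); Y=np.array([-X[1],X[0]]); o=np.array([.5236,.2203])
def tofx(P): return np.c_[(P[:,:2]-o)@X,(P[:,:2]-o)@Y,P[:,2]]*1e3
s=manip.state(); print('tcp fx',tofx(s['tool_pos'][None]).round(2),R.from_quat(s['tool_rot'],scalar_first=True).as_matrix()[:,0].round(4),'yawx',np.degrees(np.arctan2(*R.from_quat(s['tool_rot'],scalar_first=True).as_matrix()[[1,0],0])).round(2))
f=grab('wrist'); W=cloud(f); cv2.imwrite('pics/'+sys.argv[1]+'.png',f['pixels'])
l=tofx(W[~np.isnan(W[...,2])].reshape(-1,3)); zt=float(sys.argv[2])
q=l[(abs(l[:,1])<16)&(abs(l[:,2]-zt)<6)]
for a in range(-170,100,10):
    r=q[(q[:,0]>=a)&(q[:,0]<a+10)&(q[:,2]>zt-4)]
    if len(r)>20: print(a,len(r),'lat',r[:,1].min().round(1),r[:,1].max().round(1),'top',np.percentile(r[:,2],95).round(1),'x',r[:,0].min().round(1),r[:,0].max().round(1))
for n,a,b,z0,z1 in [('bridge',57,78,63,68),('stop',91,101,63,68)]:
    r=l[(l[:,0]>a)&(l[:,0]<b)&(l[:,2]>z0)&(l[:,2]<z1)&(abs(l[:,1])<40)]
    if len(r): print(n,np.percentile(r[:,1],[.5,99.5]).round(1),r[:,2].mean().round(1),np.percentile(r[:,0],[.5,99.5]).round(1))
E
python3 loc.py w4 86
```

```text
tcp fx [[-32.78  -0.74  77.08]] [-0.1573  0.9876  0.    ] yawx 99.05
-30 389 lat -16.0 16.0 top 91.6 x -27.1 -21.8
bridge [-27.6  27.7] 66.2 [57.1 77.9]
```

```bash
python3 loc.py w5 98
```

```text
tcp fx [[-32.8   -0.63  76.94]] [-1.572e-01  9.876e-01  1.000e-04] yawx 99.05
-70 501 lat -7.6 5.4 top 99.0 x -69.5 -60.0
-60 667 lat -7.5 5.6 top 99.0 x -60.0 -50.0
-50 714 lat -7.4 5.1 top 99.2 x -50.0 -40.0
-40 756 lat -7.2 4.9 top 99.0 x -40.0 -30.0
-30 1398 lat -16.0 16.0 top 103.1 x -30.0 -20.0
-20 878 lat -7.8 5.4 top 99.0 x -20.0 -10.0
-10 923 lat -7.7 5.5 top 99.1 x -9.9 -0.0
0 984 lat -7.9 5.5 top 99.2 x 0.1 10.0
10 1056 lat -7.9 5.3 top 99.2 x 10.0 20.0
20 1130 lat -7.7 5.5 top 99.1 x 20.0 30.0
30 1157 lat -7.9 5.4 top 99.2 x 30.0 40.0
40 295 lat -4.8 2.2 top 96.3 x 40.0 45.1
bridge [-27.6  27.7] 66.2 [57.1 77.9]
```

>>> move_arm(
  plan=[
    [[0,-0.005,0.05,0,0,-0.02,1],[0,-0.005,0.1,0,0,0,1],[0,0,0.1,0,0,0,1],[0,0,0.06,0,0,0,1],[0,0,0.03,0,0,0,1],[0,0,0.01,0,0,0,1],[0,0,0,0,0,0,1],[0,0,0,0,0,0,1],[0,0,0,0,0,0,1],[0,0,0,0,0,0,1]],
  ],
)

```text
time: 9.15
tool_pos: [0.5282, 0.1878, 0.0346]
tool_rot: [0.001, 0.648, 0.762, 0.001]
contact_force: [-0.4, 0.7, -0.8]
gripper_width: 0.14
grasp_force: 58.6
```

```bash
python3 loc.py w6 54
```

```text
tcp fx [[-32.79   0.7   34.62]] [-0.1603  0.9871 -0.    ] yawx 99.23
-70 539 lat -6.8 7.1 top 56.6 x -69.6 -60.0
-60 699 lat -6.7 7.0 top 56.7 x -60.0 -50.0
-50 706 lat -6.1 6.4 top 56.7 x -50.0 -40.0
-40 748 lat -5.8 6.2 top 56.8 x -40.0 -30.0
-30 1364 lat -16.0 16.0 top 59.0 x -30.0 -20.0
-20 888 lat -6.5 7.2 top 56.8 x -20.0 -10.0
-10 973 lat -6.7 7.2 top 56.8 x -10.0 -0.0
0 1045 lat -6.6 7.0 top 56.7 x 0.0 10.0
10 1107 lat -15.9 15.4 top 56.8 x 10.0 20.0
20 1197 lat -16.0 15.8 top 56.7 x 20.0 30.0
30 1227 lat -15.7 16.0 top 56.8 x 30.0 40.0
40 399 lat -15.8 15.9 top 53.9 x 40.0 49.7
50 157 lat -15.9 16.0 top 59.9 x 50.0 55.4
bridge [-27.7  27.7] 66.2 [57.1 67.2]
```

>>> move_arm(
  plan=[
    [[0,0,0.01,0,0,0,1],[0,0,0.01,0,0,0,1],[0,0,0.008,0,0,0,1],[0,0,0.005,0,0,0,1],[0,0,0,0,0,0,1],[0,0,0,0,0,0,1],[0,0,0,0,0,0,1],[0,0,0,0,0,0,1],[0,0,0,0,0,0,1],[0,0,0,0,0,0,1]],
  ],
)

```text
time: 10.45
tool_pos: [0.5281, 0.1878, 0.0305]
tool_rot: [0.0, 0.648, 0.762, 0.001]
contact_force: [0.2, 0.2, -2.5]
gripper_width: 0.138
grasp_force: 58.6
```

>>> move_arm(
  plan=[
    [[0,0,0.004,0,0,0,1],[0,0,0.004,0,0,0,1],[0,0,0,0,0,0,1],[0,0,0,0,0,0,1],[0,0,0,0,0,0,1],[0,0,0,0,0,0,1],[0,0,0,0,0,0,1],[0,0,0,0,0,0,1],[0,0,0,0,0,0,1],[0,0,0,0,0,0,1]],
  ],
)

```text
time: 11.7
tool_pos: [0.5284, 0.1879, 0.0298]
tool_rot: [0.001, 0.648, 0.762, 0.001]
contact_force: [1.0, -0.7, 0.9]
gripper_width: 0.142
grasp_force: 58.7
```

>>> move_arm(
  plan=[
    [[0,0,0,0,0,0,0.84],[0,0,0,0,0,0,0.8],[0,0,0,0,0,0,0.75],[0,0,0,0,0,0,0.65],[0,0,0,0,0,0,0.5],[0,0,0,0,0,0,0.4],[0,0,0,0,0,0,0.4],[0,0,-0.1,0,0,0,0.4],[0,0,-0.3,0,0,0,0.4],[0,0,-0.3,0,0,0,0.4]],
  ],
)

```text
time: 12.95
tool_pos: [0.5279, 0.1878, 0.1151]
tool_rot: [0.0, 0.648, 0.762, 0.0]
contact_force: [0.3, 0.8, -0.3]
gripper_width: 0.599
grasp_force: 0.0
```

```bash
python3 loc.py w7 51; python3 -c "
from plan import *
s=manip.state(); print(s['gripper_width'])"
```

```text
tcp fx [[-32.79   0.96 115.08]] [-0.1603  0.9871 -0.    ] yawx 99.23
-140 212 lat -6.4 6.3 top 51.7 x -139.9 -130.0
-130 223 lat -6.3 6.2 top 51.9 x -130.0 -120.0
-120 238 lat -6.9 6.1 top 52.0 x -119.9 -110.0
-110 239 lat -6.8 6.1 top 51.8 x -110.0 -100.0
-100 258 lat -6.8 6.0 top 51.9 x -100.0 -90.0
-90 377 lat -15.8 15.8 top 51.6 x -90.0 -80.0
-80 405 lat -15.7 15.7 top 51.8 x -79.9 -70.0
-70 443 lat -16.0 16.0 top 51.8 x -70.0 -60.0
-60 346 lat -15.9 16.0 top 51.7 x -60.0 -50.0
-50 307 lat -6.3 6.4 top 51.8 x -50.0 -40.0
-40 313 lat -6.8 6.3 top 51.6 x -39.9 -30.0
-30 325 lat -6.7 6.2 top 51.9 x -30.0 -20.0
-20 338 lat -6.6 6.2 top 52.0 x -19.9 -10.0
-10 352 lat -6.5 6.1 top 51.8 x -10.0 -0.0
0 363 lat -6.4 6.7 top 51.7 x 0.1 10.0
10 491 lat -16.0 15.8 top 51.7 x 10.0 20.0
20 613 lat -16.0 15.7 top 51.6 x 20.0 30.0
30 597 lat -15.9 16.0 top 51.7 x 30.0 39.9
40 310 lat -16.0 16.0 top 49.7 x 40.3 50.0
50 127 lat -15.9 15.7 top 49.8 x 50.0 55.4
80 501 lat -16.0 16.0 top 56.2 x 83.3 90.0
bridge [-27.8  27.8] 66.2 [57.2 77.9]
stop [-22.6  23.1] 64.8 [91. 92.]
0.5984899708247379
```

View pics/w7.png

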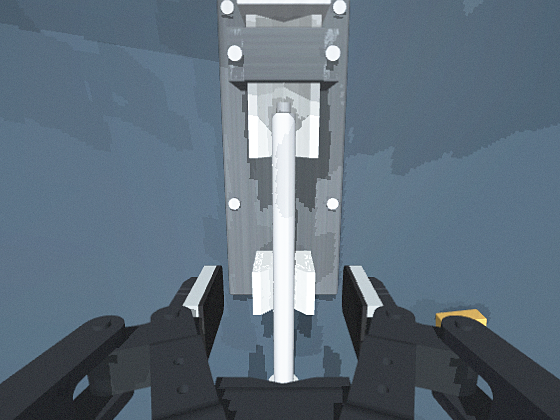

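The pin is released and seated: its top is level at 52 mm in both Vs, the nose at (285,105) is about 9 mm short of the bridge, and the head is behind the rear V. Now I'll go to the head.

```bash
python3 - <<'E'
from plan import *
y=np.radians(99.25); X=np.array([np.cos(y),np.sin(y)]); Y=np.array([-X[1],X[0]]); o=np.array([.5236,.2203])
t=o+X*-.155+Y*.00045; print(t); rel([*t,.115],99.25,4)
E
```

```text
[0.54807095 0.06724323]
[-0.255, -0.006, 0.013] [0.018, -0.001, -0.0] 0
[-0.255, -0.006, 0.013] [0.018, -0.001, -0.0] 0
[-0.255, -0.006, 0.013] [0.018, -0.001, -0.0] 0
[-0.255, -0.006, 0.013] [0.018, -0.001, -0.0] 0
```

>>> move_arm(
  plan=[
    [[-0.25,0,0,0,0,0,0.4],[-0.25,0,0,0,0,0,0.4],[-0.25,0,0,0,0,0,0.4],[-0.25,0,0,0,0,0,0.4],[0,0,0.2,0,0,0,0.4],[0,0,0.1,0,0,0,0.4],[0,0,0,0,0,0,0.4],[0,0,0,0,0,0,0.4],[0,0,0,0,0,0,0.4],[0,0,0,0,0,0,0.4]],
  ],
)

```text
time: 14.25
tool_pos: [0.5477, 0.0695, 0.0782]
tool_rot: [0.001, 0.648, 0.762, 0.001]
contact_force: [-0.4, 0.1, 0.5]
gripper_width: 0.602
grasp_force: 0.0
```

```bash
python3 loc.py w8 51;  python3 - <<'E'
from plan import *
y=np.radians(99.25); X=np.array([np.cos(y),np.sin(y)]); Y=np.array([-X[1],X[0]]); o=np.array([.5236,.2203])
t=o+X*-.155+Y*.00045; rel([*t,.026],99.25,1)
E
```

```text
tcp fx [[-152.7     0.47   78.24]] [-1.606e-01  9.870e-01 -2.000e-04] yawx 99.24
-170 477 lat -10.9 10.7 top 55.7 x -167.0 -160.0
-160 731 lat -10.9 10.6 top 55.8 x -160.0 -150.0
-150 754 lat -10.7 10.5 top 55.5 x -150.0 -140.0
-140 486 lat -6.5 6.3 top 51.8 x -140.0 -130.0
-130 493 lat -6.4 6.2 top 51.8 x -130.0 -120.1
-120 528 lat -6.2 6.5 top 51.7 x -120.0 -110.0
-110 547 lat -6.6 6.5 top 51.9 x -110.0 -100.0
-100 581 lat -6.5 6.4 top 51.7 x -100.0 -90.1
-90 829 lat -16.0 16.0 top 51.7 x -89.7 -80.2
-80 954 lat -16.0 15.9 top 51.5 x -79.9 -70.0
-70 1004 lat -16.0 16.0 top 51.7 x -70.0 -60.0
-60 780 lat -16.0 15.9 top 51.7 x -60.0 -50.0
-50 729 lat -6.4 6.5 top 51.8 x -50.0 -40.0
-40 381 lat -6.7 6.4 top 51.9 x -40.0 -34.1
[-0.019, 0.0, 0.434] [0.014, 0.001, -0.001] 0
```

>>> move_arm(
  plan=[
    [[-0.015,0,0.1,0,0,0,0.4],[0,0,0.15,0,0,0,0.4],[0,0,0.1,0,0,0,0.4],[0,0,0.06,0,0,0,0.4],[0,0,0.02,0,0,0,0.4],[0,0,0,0,0,0,0.4],[0,0,0,0,0,0,0.5],[0,0,0,0,0,0,0.6],[0,0,0,0,0,0,0.65],[0,0,0,0,0,0,0.68]],
  ],
)

```text
time: 15.55
tool_pos: [0.5477, 0.0676, 0.0261]
tool_rot: [0.001, 0.648, 0.762, 0.001]
contact_force: [0.9, -1.0, -0.6]
gripper_width: 0.32
grasp_force: 0.0
```

```bash
python3 loc.py w9 51 | head -12; python3 -c "
from h import *
s=manip.state(); print(s['gripper_width'],s['contact_force'],s['grasp_force'])"
```

```text
tcp fx [[-154.57    0.77   26.08]] [-0.1604  0.9871 -0.    ] yawx 99.23
-170 958 lat -13.6 14.1 top 55.7 x -167.4 -160.0
-160 1509 lat -13.6 14.1 top 55.8 x -160.0 -150.0
-150 1761 lat -15.9 16.0 top 55.7 x -150.0 -140.0
-140 908 lat -6.8 6.3 top 51.7 x -140.0 -130.0
-130 972 lat -6.7 6.2 top 51.8 x -129.9 -120.0
-120 1038 lat -6.8 6.5 top 51.7 x -120.0 -110.0
-110 1097 lat -6.8 6.3 top 51.7 x -110.0 -100.0
-100 1177 lat -6.6 6.6 top 51.8 x -100.0 -90.1
-90 1723 lat -16.0 16.0 top 51.6 x -89.9 -80.0
-80 2088 lat -16.0 16.0 top 51.6 x -80.0 -70.0
-70 2229 lat -16.0 16.0 top 51.6 x -70.0 -60.0
0.3213247606708224 [-0.33251042 -1.11404125 -0.8674262 ] 0.0
```

>>> move_arm(
  plan=[
    [[0,0.003,0,0,0,0,0.7],[0,0,0,0,0,0,0.72],[0,0,0,0,0,0,0.74],[0,0,0,0,0,0,0.76],[0,0,0,0,0,0,0.8],[0,0,0,0,0,0,0.85],[0,0,0,0,0,0,1],[0,0,0,0,0,0,1],[0,0,0,0,0,0,1],[0,0,0,0,0,0,1]],
  ],
)

```text
time: 16.85
tool_pos: [0.548, 0.0676, 0.026]
tool_rot: [0.0, 0.648, 0.762, 0.001]
contact_force: [0.3, -0.0, 0.9]
gripper_width: 0.234
grasp_force: 58.5
```

```bash
python3 loc.py w10 51
```

```text
tcp fx [[-154.62    0.42   25.98]] [-0.1603  0.9871 -0.    ] yawx 99.22
-170 890 lat -10.3 10.1 top 55.5 x -167.3 -160.0
-160 1386 lat -10.4 10.1 top 55.7 x -160.0 -150.0
-150 1926 lat -16.0 16.0 top 55.6 x -150.0 -140.0
-140 901 lat -6.5 6.7 top 51.6 x -140.0 -130.0
-130 963 lat -6.7 6.6 top 51.6 x -130.0 -120.0
-120 1011 lat -6.5 6.4 top 51.7 x -120.0 -110.0
-110 1096 lat -6.7 6.6 top 51.6 x -110.0 -100.0
-100 1165 lat -6.6 6.5 top 51.8 x -100.0 -90.1
-90 1754 lat -16.0 16.0 top 51.6 x -89.9 -80.0
-80 2105 lat -16.0 16.0 top 51.5 x -80.0 -70.0
-70 2217 lat -16.0 16.0 top 51.6 x -70.0 -60.0
-60 1373 lat -16.0 16.0 top 51.7 x -60.0 -51.8
```

>>> move_arm(
  plan=[
    [[0.015,0,0,0,0,0,1],[0.025,0,0,0,0,0,1],[0.03,0,0,0,0,0,1],[0.03,0,0,0,0,0,1],[0.03,0,0,0,0,0,1],[0.03,0,0,0,0,0,1],[0.03,0,0,0,0,0,1],[0.03,0,0,0,0,0,1],[0.02,0,0,0,0,0,1],[0.01,0,0,0,0,0,1]],
  ],
)

```text
time: 18.15
tool_pos: [0.5433, 0.0973, 0.0261]
tool_rot: [0.001, 0.648, 0.762, 0.0]
contact_force: [1.5, -2.9, 1.8]
gripper_width: 0.239
grasp_force: 58.6
```

```bash
python3 loc.py w11 51
```

```text
tcp fx [[-124.55    0.36   26.07]] [-1.604e-01  9.870e-01 -2.000e-04] yawx 99.23
-140 877 lat -10.4 10.1 top 55.6 x -137.4 -130.0
-130 1387 lat -10.4 10.1 top 55.8 x -130.0 -120.0
-120 1939 lat -16.0 16.0 top 55.6 x -120.0 -110.0
-110 903 lat -6.5 6.6 top 51.6 x -110.0 -100.0
-100 966 lat -6.7 6.5 top 51.6 x -100.0 -90.0
-90 1463 lat -16.0 15.9 top 51.6 x -90.0 -80.0
-80 1713 lat -16.0 16.0 top 51.6 x -80.0 -70.0
-70 1843 lat -16.0 16.0 top 51.5 x -70.0 -60.0
-60 1417 lat -16.0 16.0 top 51.7 x -59.8 -50.0
-50 1355 lat -6.6 6.5 top 51.9 x -50.0 -40.0
-40 1434 lat -6.8 6.4 top 51.7 x -40.0 -30.0
-30 1166 lat -6.6 6.6 top 51.8 x -30.0 -21.6
```

>>> move_arm(
  plan=[
    [[0.015,0,0,0,0,0,1],[0.02,0,0,0,0,0,1],[0.02,0,0,0,0,0,1],[0.015,0,0,0,0,0,1],[0.01,0,0,0,0,0,1],[0.008,0,0,0,0,0,1],[0.006,0,0,0,0,0,1],[0.005,0,0,0,0,0,1],[0,0,0,0,0,0,1],[0,0,0,0,0,0,1]],
  ],
)

```text
time: 19.45
tool_pos: [0.5413, 0.109, 0.026]
tool_rot: [0.0, 0.648, 0.762, 0.001]
contact_force: [1.2, -4.5, 3.5]
gripper_width: 0.238
grasp_force: 58.7
```

>>> move_arm(
  plan=[
    [[0.004,0,0,0,0,0,1],[0,0,0,0,0,0,1],[0.004,0,0,0,0,0,1],[0,0,0,0,0,0,1],[0.004,0,0,0,0,0,1],[0,0,0,0,0,0,1],[0.003,0,0,0,0,0,1],[0,0,0,0,0,0,1],[0,0,0,0,0,0,1],[0,0,0,0,0,0,1]],
  ],
)

```text
time: 20.7
tool_pos: [0.5411, 0.1108, 0.026]
tool_rot: [0.0, 0.648, 0.762, 0.001]
contact_force: [1.4, -4.7, 4.0]
gripper_width: 0.236
grasp_force: 58.7
```

>>> move_arm(
  plan=[
    [[0.004,0,0,0,0,0,1],[0,0,0,0,0,0,1],[0.003,0,0,0,0,0,1],[0,0,0,0,0,0,1],[0.003,0,0,0,0,0,1],[0,0,0,0,0,0,1],[0,0,0,0,0,0,1],[0,0,0,0,0,0,1],[0,0,0,0,0,0,1],[0,0,0,0,0,0,1]],
  ],
)

```text
time: 21.95
tool_pos: [0.541, 0.1114, 0.026]
tool_rot: [0.001, 0.648, 0.762, 0.0]
contact_force: [1.4, -6.8, 3.4]
gripper_width: 0.234
grasp_force: 58.8
```

>>> move_arm(
  plan=[
    [[0.005,0,0,0,0,0,1],[0,0,0,0,0,0,1],[0.005,0,0,0,0,0,1],[0,0,0,0,0,0,1],[0,0,0,0,0,0,1],[0,0,0,0,0,0,1],[0,0,0,0,0,0,1],[0,0,0,0,0,0,1],[0,0,0,0,0,0,1],[0,0,0,0,0,0,1]],
  ],
)

```text
time: 23.2
tool_pos: [0.541, 0.1115, 0.026]
tool_rot: [0.002, 0.648, 0.762, -0.001]
contact_force: [2.5, -11.4, 3.1]
gripper_width: 0.233
grasp_force: 58.8
```

```bash
python3 loc.py w12 51|head -4;python3 -c "
from h import *
s=manip.state(); print(s['contact_force'],s['ft_torque'])"
```

```text
tcp fx [[-110.2     0.36   26.03]] [-0.1606  0.987  -0.0033] yawx 99.24
-130 306 lat -10.4 10.1 top 55.5 x -123.0 -120.0
-120 1334 lat -10.4 10.1 top 55.7 x -120.0 -110.0
-110 1795 lat -15.9 16.0 top 55.6 x -110.0 -100.0
[  2.32286419 -11.11015925   3.94265234] [-1.58722166 -0.35388682 -0.00592126]
```

Contact with the stop is clear: the force rose from about 5 to 11 N with no further travel, and the head is at its expected home position. Releasing and backing off.

>>> move_arm(
  plan=[
    [[0,0,0,0,0,0,0.74],[0,0,0,0,0,0,0.72],[0,0,0,0,0,0,0.65],[0,0,0,0,0,0,0.5],[0,0,0,0,0,0,0.4],[0,0,0,0,0,0,0.4],[0,0,0,0,0,0,0.4],[0,0,-0.1,0,0,0,0.4],[0,0,-0.25,0,0,0,0.4],[0,0,-0.3,0,0,0,0.4]],
  ],
)

```text
time: 24.5
tool_pos: [0.54, 0.1131, 0.1049]
tool_rot: [0.0, 0.648, 0.762, 0.0]
contact_force: [0.7, 0.4, -0.1]
gripper_width: 0.598
grasp_force: 0.0
```

>>> move_arm(
  plan=[
    [[0,0,-0.3,0,0,0,0.4],[0,0,-0.2,0,0,0,0.4],[0.2,0,0,0,0,0,0.4],[0.3,0,0,0,0,0,0.4],[0.2,0,0,0,0,0,0.4],[0.1,0,0,0,0,0,0.4],[0,0,0,0,0,0,0.4],[0,0,0,0,0,0,0.4],[0,0,0,0,0,0,0.4],[0,0,0,0,0,0,0.4]],
  ],
)

```text
time: 25.75
tool_pos: [0.5252, 0.2073, 0.1639]
tool_rot: [0.0, 0.648, 0.761, 0.0]
contact_force: [0.1, -0.8, 0.0]
gripper_width: 0.6
grasp_force: 0.0
```

```bash
python3 loc.py w13 51; python3 -c "
from h import *
p=load('wrist')['pixels'];cv2.imwrite('pics/c13.png',p)"
```

```text
tcp fx [[-13.07   0.53 163.93]] [-1.595e-01  9.872e-01 -1.000e-04] yawx 99.18
-130 66 lat -10.6 10.3 top 55.5 x -123.3 -120.0
-120 275 lat -10.5 10.3 top 55.9 x -120.0 -110.0
-110 343 lat -10.4 10.2 top 55.8 x -110.0 -100.0
-100 178 lat -8.7 8.5 top 52.1 x -100.0 -90.0
-90 249 lat -15.8 15.6 top 51.8 x -90.0 -80.0
-80 273 lat -15.7 15.5 top 51.7 x -80.0 -70.1
-70 289 lat -15.5 16.0 top 51.7 x -70.0 -60.0
-60 217 lat -15.4 16.0 top 51.6 x -60.0 -50.0
-50 193 lat -6.7 6.5 top 51.7 x -49.9 -40.1
-40 203 lat -6.7 6.5 top 51.9 x -40.0 -30.1
-30 215 lat -6.6 6.4 top 51.9 x -30.0 -20.0
-20 223 lat -6.5 6.4 top 51.8 x -20.0 -10.1
-10 229 lat -6.5 6.3 top 51.7 x -10.0 -0.1
0 227 lat -6.4 6.2 top 52.1 x 0.1 9.9
10 308 lat -15.7 15.6 top 51.8 x 10.1 20.0
20 369 lat -15.7 15.6 top 51.5 x 20.0 30.0
30 397 lat -16.0 16.0 top 51.5 x 30.0 40.0
40 390 lat -16.0 15.9 top 51.7 x 40.4 49.5
50 196 lat -16.0 15.8 top 51.4 x 50.1 54.2
80 380 lat -16.0 16.0 top 54.1 x 80.9 89.6
bridge [-27.8  27.8] 66.1 [57.3 77.6]
stop [-23.   22.9] 65.2 [ 91.1 100.8]
```

View pics/c13.png

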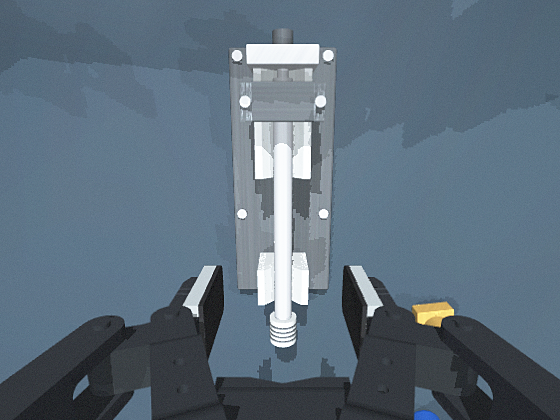

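The pin lies in both Vs and under the bridge, its nose (283,74) reaching the stop, its head free at (283,330), and the robot clear of it.

```bash
python3 -c "
from plant import manip
print(manip.job_done())"
```

```text
the job is handed in; nothing more can be done
None
```

The longer pin was laid in both V supports short of the bridge and released, then taken by its head and slid under the bridge until it met the end stop (about 11 N). It was left there with the robot clear, and the job was handed in at about 26 s.

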